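# Put the moka pot on to brew

## Task

The moka pot is filled, so keep it upright: first flip its lid shut, then stand it in the middle of the hotplate's round plate and let go of it. Then slide the hotplate's power control from off to the third of its five marks. Leave the mug, teaspoon and jar where they are.

Things in the scene. Friction and masses are not known exactly. Their poses are not given: they have to be found in the camera images.
- hotplate: Fixed single hotplate: white housing, top face 60 mm high, round dark cast-iron plate 155 mm across with its flat top at 68 mm (steel ring 175 mm across round it). Origin on the worktop below the plate's centre; x to its back, y to its left. Housing from x = -0.105 to 0.105 and y = -0.165 to 0.095. A black control strip 54 mm wide runs along its right side, centred at y = -0.130.
- plate_centre (a point): Centre of the top of the round plate, 68 mm above the worktop; axes as hotplate.
- power (a joint): Power control: position in m of the fader cap on its straight track along the hotplate's x. 0 = off, at the front end (nearest the robot, beside a small ring); it grows towards the back. Five white marks beside the slot, 16 mm apart, each longer than the last: 0.016, 0.032, 0.048 (third), 0.064, 0.080 (back end). About 2 N of friction; it stays where it is left.
- power_cap (a point): Centre of the top of the grey fader cap, 82 mm above the worktop; moves with the cap. The cap is 14 mm along the track, 26 mm across it and 22 mm high above the 60 mm high strip, with a white pointer line across its top. Axes as hotplate.
- mark_3 (a point): The point where power_cap is when the control stands exactly on the third mark (fixed on the hotplate, 82 mm above the worktop).
- moka_pot: Loose aluminium moka pot, about 0.55 kg, 169 mm high with the lid shut; foot 96 mm across. Origin at the bottom; z up, y towards the spout, black handle towards -y. Its centre line is at y = 0.0175, the jug's rim at z = 0.142. The handle is a flat hook 18 mm thick (x = -0.009 to 0.009), y = -0.030 to -0.074, z = 0.064 to 0.138.
- pot_base (a point): Centre of the underside of the moka pot's foot; axes as moka_pot.
- pot_handle (a point): Point within the moka pot's handle, 115 mm above the pot's underside and 74 mm out from its centre line (handle top 23 mm higher), 18 mm thick along x; axes as moka_pot.
- moka_pot_lid (a joint): Angle in rad of the moka pot's lid: 0 shut, 1.745 fully open. The hinge lies along the pot's x at y = -0.028, z = 0.143, over the root of the handle; the open lid stands about upright over the handle and stays so in its slightly stiff hinge. Pushed towards the spout past about 1.2 rad it falls shut by itself.
- lid_knob (a point): Top of the black knob (16 mm across, 16 mm high) in the middle of the moka pot's lid, 45 mm from the hinge along the lid and 26 mm out from the hinge; moves with the lid. The lid is 94 mm across, 10 mm thick. This point's y lies along the lid away from the hinge, its z out of the lid's top.
- mug: White mug, loose bystander, 92 mm across, 127 mm over its handle, 95 mm high; origin at the bottom, handle towards its -y, its round body centred at y = +0.016. It stands on one side of the hotplate, the moka pot on the other.
- teaspoon: Teaspoon with red handle, loose bystander, 132 mm long (x), 11 mm high; origin at its middle, on the worktop.
- honey_jar: Jar with a dark lid, loose bystander behind the work to the right, 64 mm across, 99 mm high; origin at the bottom.

How it is judged:
By the outcome, as a careful person would: the job done as asked, in the order asked, and still so for the second after the job is handed in, with the robot touching nothing.
It also fails if it takes over 64 s, if anything falls off the work surface, if the arm or the gripper's body presses on something with over 40 N, if the wrist force passes 120 N, or if a joint passes its speed limit or range.

## Robot

A 7-joint arm with a two-finger parallel gripper is mounted at the origin on a cart in front of the work surface, level with it; the furniture and walls round the work are solid. World frame = base frame: x ahead of the robot, y to its left, z up, the work surface at z = 0. Lengths are in mm, angles in rad, forces in N, time in s.
With the tool pointing down it reaches from about 400 to 850 mm from the base axis. Payload 10.4 kg.
Tool frame: the origin (TCP) lies on the centre line of the jaws, within the pads' length; the fingertips stand 25 mm ahead of it and the grasp point (between the pads) lies 6 mm ahead of it; z points along the fingers, y is the line along which they close (so a half turn about z gives the same grasp; the last joint's range is limited). The gripper opens to 87 mm and grips with 3 to 60 N. Pads are 19 mm wide; open, the fingers measure 117 mm over their backs; the gripper's body (75 mm by 190 mm) begins 51 mm behind the grasp point.
Start: joints at [1.15, 0.332, -0.065, 1.46, 0.022, 1.35, -0.088], TCP at [242.141, -576.209, 247.576] pointing down, gripper open.
Joint ranges: [-2.6, 2.6], [-0.5, 2.12], [-1.47, 1.34], [0.16, 2.42], [-1.27, 4.41], [0.06, 2.06], [-2.6, 2.6]. Speed limits (rad/s): [2.22, 2.22, 2.79, 2.79, 3.14, 3.14, 3.14].

## Interface

Orientations are given as a rotation vector (axis times angle).
In Python, from cell import * gives the robot as it stands. The module is installed in compiled form; this text tells all that it offers.
- The arm moves only by the shell command python3 -m handwheel 'ROWS' [OPENING] [FORCE]. ROWS is JSON, a list that holds one entry, the list of rows, each a list of 6 numbers: the shift along the tool's x, y, z each as a share of 0.02 m, from -1 to 1, then the turn, a rotation vector about the tool's x, y, z each as a share of 0.15 rad, from -1 to 1. A call has exactly 8 rows; each row shifts and turns the commanded pose from where the row before left it, along the tool's axes as they then stand; what a row does not reach is not made up. A row lasts 1/10 s, in which the tool goes at most 50 mm and 8.59 degrees, less where a joint would pass 70% of its speed; a pose out of reach is approached as far as the arm can. A call with a number of a shift or a turn outside -1 to 1 is refused whole. A call with a gripper value outside its range is refused whole. OPENING is the opening, from -1 (shut) to 1 (fully open), so that 0 is half open, set as the call begins (- or left out, the last holds). The fingers move at their own pace and stop on an object; FORCE is the grip in N (left out, the last holds). Time passes only in rows, so rows that do not move let the fingers close, or fill a call up. It gives the time, the measured TCP pose, the force, the opening and the grip force at its end, in the units of the state.
- state(): the state, without advancing time (a new reading comes with each control period).
- snapshot(name): name is "side" or "top"; returns a dict with "img" (400x640x3 uint8, blue, green, red), "fx", "fy", "cx", "cy" (pixels), "rvec" (rotation vector, rad) and "tvec" (3), from world to camera coordinates, as OpenCV has them. Camera axes: x right, y down, z forward; pixel columns grow to the right and rows downward; lengths in mm; the calibration is good to about 2 mm. A picture is of the moment at which its call begins. There is no depth.
- finish_job(): hands the job in; it is judged then, once.
The state is a dict: "t": time; "q": joint angles; "qvel": joint speeds; "tau": joint torques, N m; "tool_pos": TCP position; "tcp_rot": TCP orientation; "force": force on the tool from outside, world axes, zero at the start; "torque": the same for the moment, N m; "grip_width": finger opening in mm; "grasp_force": force on a finger pad.
Only numpy, scipy, OpenCV 4.12 (cv2) and the standard library are available. Lean on these libraries where they do the work, as an engineer would, in place of code of your own. Each camera call takes 0.05 s, during which the arm holds its last target. There are 200 camera calls.

## Working session

There is one attempt and no reset: what is moved stays moved. The work goes in short steps, Python scripts to look and compute and a shell command to move; the robot and the scene stay as the last step left them, time stands still between calls to the robot, and variables do not carry over. Pictures are saved under pics/ and viewed, at most 10 in all, crops included, and the job is handed in when it is done.

```bash
mkdir -p pics
python3 - <<'E'
from cell import *
import cv2,json,numpy as np
s=state();print({k:np.round(s[k],3).tolist() for k in('t','tool_pos','tcp_rot','grip_width')})
for n in("top","side"):
    d=snapshot(n);cv2.imwrite(f"pics/{n}0.png",d["img"])
    print(n,d["fx"],d["fy"],d["cx"],d["cy"],np.ravel(d["rvec"]),np.ravel(d["tvec"]))
E
```

```text
{'t': 0.0, 'tool_pos': [241.971, -575.866, 246.784], 'tcp_rot': [-3.078, -0.62, 0.001], 'grip_width': 87.12}
top 411.2647762808469 411.2647762808469 317.03826259935414 201.67275398000567 [ 2.1694545  -2.15704713  0.12224544] [   3.53744383  554.1885307  1290.16110723]
side 435.75662539660976 435.75662539660976 314.6317880860066 197.67214687532402 [ 2.26799482 -1.45835232  0.37508043] [-201.54217771  479.38597568 1261.62144648]
```

View pics/top0.png

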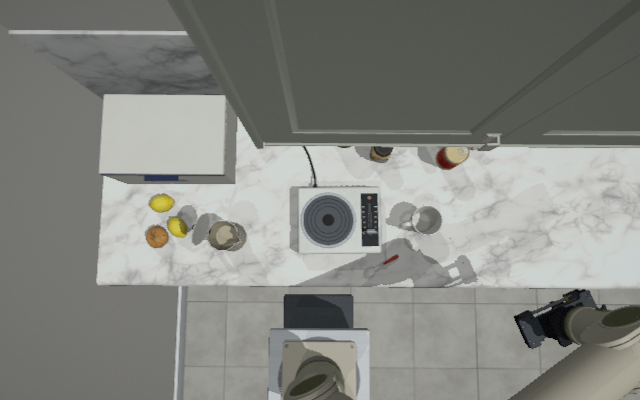

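View pics/side0.png

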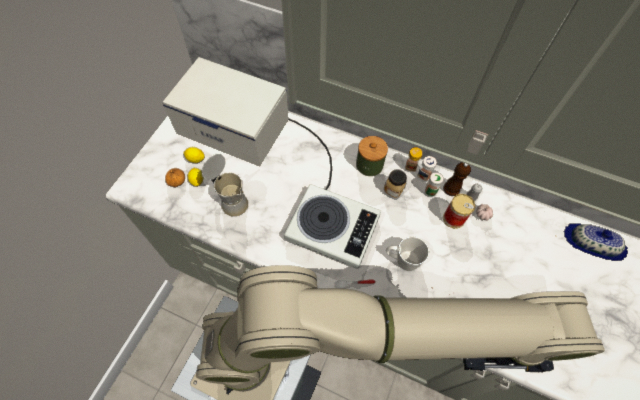

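Top view: hotplate around (340,219), pot at (227,236), mug at (426,220), spoon (391,260). Side view: pot at (231,195), hotplate (333,225). I'll enlarge the important parts.

Run:
```python
import cv2,numpy as np
t=cv2.imread("pics/top0.png");s=cv2.imread("pics/side0.png")
def c(i,x,y,w,h,k): return cv2.resize(i[y:y+h,x:x+w],None,fx=k,fy=k,interpolation=cv2.INTER_CUBIC)
A=np.hstack([c(t,195,200,66,50,6),c(s,195,160,66,50,6)])   # 396x300 each
B=np.hstack([c(t,290,178,99,75,4),c(s,280,180,99,75,4)])
cv2.imwrite("pics/crop0.png",np.vstack([A,B]))
```

```text
(no output)
```

View pics/crop0.png

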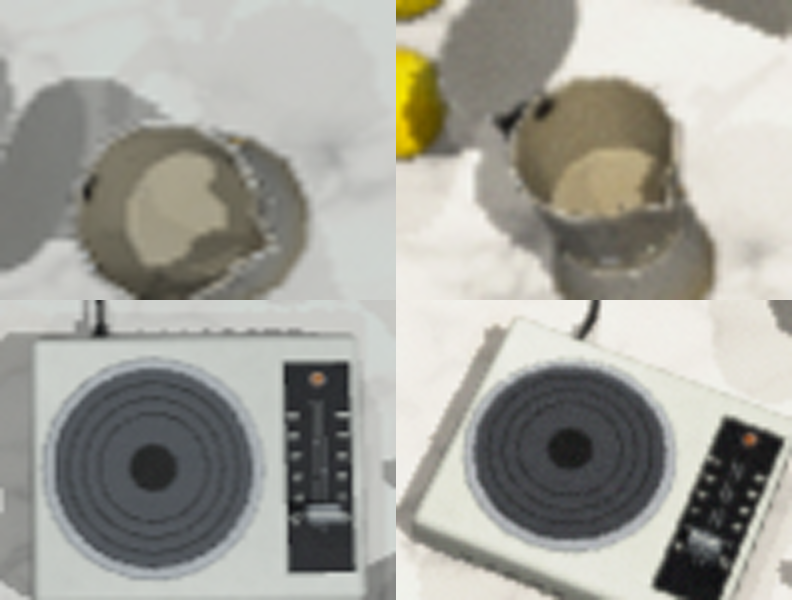

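```bash
cat > h.py <<'E'
from cell import *
import cv2,numpy as np
def ray(d,u,v,z):
    R=cv2.Rodrigues(np.array(d["rvec"],float))[0];t=np.ravel(d["tvec"]);c=-R.T@t
    w=R.T@np.array([(u-d["cx"])/d["fx"],(v-d["cy"])/d["fy"],1]);return c+w*(z-c[2])/w[2]
def proj(d,P):
    K=np.array([[d["fx"],0,d["cx"]],[0,d["fy"],d["cy"]],[0,0,1]])
    return cv2.projectPoints(np.array(P,float).reshape(-1,3),np.array(d["rvec"],float),np.ravel(d["tvec"]),K,None)[0].reshape(-1,2)
E
python3 - <<'E'
from h import *
t=snapshot("top");s=snapshot("side")
T=lambda x,y,z,ox,oy,k:print(np.round(ray(t,ox+x/k,oy+y/k,z)),end=' ')
def S(x,y,z,ox,oy,k):print(np.round(ray(s,ox+(x-396)/k,oy+y/k,z)))
for d in(t,s):print('cam',np.round(ray(d,d["cx"],d["cy"],0)), np.round(-cv2.Rodrigues(d["rvec"])[0].T@np.ravel(d["tvec"])))
print('rim');T(172,212,142,195,200,6);S(597,145,142,195,160,6)
print('spout');T(268,240,142,195,200,6);S(668,208,142,195,160,6)
print('hinge');T(88,190,143,195,200,6);S(542,105,143,195,160,6)
print('lidtop?');T(10,150,235,195,200,6);S(520,-30,235,195,160,6)
print('plate');T(153,167,68,290,178,4);S(570,148,68,280,180,4)
print('cap');T(323,213,82,290,178,4);S(706,240,82,280,180,4)
print('corners bl,tl,tr');T(36,38,60,290,178,4);S(522,18,60,280,180,4);T(36,297,60,290,178,4);S(415,218,60,280,180,4);T(358,43,60,290,178,4);
print('strip');T(283,63,60,290,178,4);T(349,63,60,290,178,4);T(354,271,60,290,178,4);T(288,271,60,290,178,4)
print('marks ys left');[T(293,y,60,290,178,4) for y in(115,135,156,177,197)]
E
```

```text
cam [558.   7.   0.] [ 405.    6. 1344.]
cam [581.  43.   0.] [ -86. -258. 1337.]
rim
[441. 278. 142.] [441. 281. 142.]
spout
[428. 231. 142.] [423. 228. 142.]
hinge
[452. 319. 143.] [450. 319. 143.]
lidtop?
[466. 331. 235.] [473. 326. 235.]
plate
[494. -28.  68.] [494. -28.  68.]
cap
[ 458. -158.   82.] [ 459. -159.   82.]
corners bl,tl,tr
[596.  64.  60.] [593.  61.  60.]
[393.  62.  60.] [389.  61.  60.]
[ 593. -190.   60.] strip
[ 577. -131.   60.] [ 577. -183.   60.] [ 414. -185.   60.] [ 414. -134.   60.] marks ys left
[ 536. -138.   60.] [ 520. -138.   60.] [ 503. -138.   60.] [ 487. -138.   60.] [ 471. -138.   60.]
```

```bash
python3 -m handwheel '[[[0,0,-0.4,0,0,-1],[0,0,-0.4,0,0,-1],[0,0,-0.4,0,0,-1],[0,0,-0.4,0,0,-1],[0,0,-0.4,0,0,-1],[0,0,-0.4,0,0,-0.97],[0,0,0,0,0,0],[0,0,0,0,0,0]]]' -1 20
python3 -m handwheel '[[[1,0.69,0,0,0,0],[1,0.69,0,0,0,0],[1,0.69,0,0,0,0],[1,0.69,0,0,0,0],[1,0.69,0,0,0,0],[1,0.69,0,0,0,0],[1,0.69,0,0,0,0],[1,0.69,0,0,0,0]]]'
```

```text
t: 1.0
tool_pos: [242.1, -576.2, 295.2]
tcp_rot: [-2.511, -1.887, -0.0]
force: [0.3, 0.3, -0.7]
grip_width: 30.7
grasp_force: 0.0
t: 1.8
tool_pos: [392.7, -451.7, 294.8]
tcp_rot: [-2.511, -1.887, 0.0]
force: [-0.3, -0.6, 0.7]
grip_width: 0.3
grasp_force: 0.0
```

```bash
python3 -m handwheel '[[[1,0.69,0,0,0,0],[1,0.69,0,0,0,0],[1,0.69,0,0,0,0],[1,0.69,0,0,0,0],[1,0.69,0,0,0,0],[1,0.69,0,0,0,0],[1,0.69,0,0,0,0],[1,0.69,0,0,0,0]]]'
python3 -m handwheel '[[[0.85,-0.33,0,0,0,0],[0.85,-0.33,0,0,0,0],[0.85,-0.33,0,0,0,0],[0.85,-0.33,0,0,0,0],[0.85,-0.33,0,0,0,0],[0.85,-0.33,0,0,0,0],[0.85,-0.33,0,0,0,0],[0.85,-0.33,0,0,0,0]]]'
python3 -m handwheel '[[[0.85,-0.33,0,0,0,0],[0.85,-0.33,0,0,0,0],[0.85,-0.33,0,0,0,0],[0.85,-0.33,0,0,0,0],[0.85,-0.33,0,0,0,0],[0.85,-0.33,0,0,0,0],[0.85,-0.33,0,0,0,0],[0.85,-0.33,0,0,0,0]]]'
python3 -m handwheel '[[[0.85,-0.33,0,0,0,0],[0.85,-0.33,0,0,0,0],[0.85,-0.33,0,0,0,0],[0.85,-0.33,0,0,0,0],[0.85,-0.33,0,0,0,0],[0.85,-0.33,0,0,0,0],[0.85,-0.33,0,0,0,0],[0.85,-0.33,0,0,0,0]]]'
```

```text
t: 2.6
tool_pos: [542.7, -328.1, 294.8]
tcp_rot: [-2.511, -1.887, 0.001]
force: [0.1, -1.0, 0.4]
grip_width: 0.0
grasp_force: 0.0
t: 3.4
tool_pos: [528.4, -182.2, 295.7]
tcp_rot: [2.507, 1.893, 0.0]
force: [-0.1, 0.3, 0.4]
grip_width: 0.3
grasp_force: 0.0
t: 4.2
tool_pos: [514.8, -36.9, 295.5]
tcp_rot: [2.507, 1.893, -0.0]
force: [-0.4, -0.2, 0.5]
grip_width: 0.5
grasp_force: 0.0
t: 5.0
tool_pos: [501.1, 108.2, 295.5]
tcp_rot: [2.507, 1.893, 0.0]
force: [0.0, -1.1, -0.5]
grip_width: 0.4
grasp_force: 0.0
```

```bash
python3 -m handwheel '[[[0.85,-0.33,0,0,0,0],[0.85,-0.33,0,0,0,0],[0.85,-0.33,0,0,0,0],[0.85,-0.33,0,0,0,0],[0.85,-0.33,0,0,0,0],[0.85,-0.33,0,0,0,0],[0.85,-0.33,0,0,0,0],[0.85,-0.33,0,0,0,0]]]'
python3 -m handwheel '[[[0.85,-0.33,0,0,0,0],[0.85,-0.33,0,0,0,0],[0.85,-0.33,0,0,0,0],[0.85,-0.33,0,0,0,0],[0.85,-0.33,0,0,0,0],[0.85,-0.33,0,0,0,0],[0.85,-0.33,0,0,0,0],[0.85,-0.33,0,0,0,0]]]'
python3 - <<'E'
from h import *
t=snapshot("top");s=snapshot("side")
print([np.round(ray(s,u,v,0)) for u,v in((175,136),(264,158))],[np.round(ray(t,u,v,0)) for u,v in((125,184),(238,184))])
c=lambda i,x,y,w,h,k: cv2.resize(i[y:y+h,x:x+w],None,fx=k,fy=k,interpolation=cv2.INTER_CUBIC)
cv2.imwrite("pics/c1.png",np.hstack([c(t["img"],150,170,100,100,4),c(s["img"],160,130,100,100,4)]))
E
```

```text
t: 5.8
tool_pos: [487.5, 253.4, 295.5]
tcp_rot: [2.507, 1.893, 0.0]
force: [0.0, -0.2, 0.2]
grip_width: 0.5
grasp_force: 0.0
t: 6.6
tool_pos: [473.8, 398.6, 295.5]
tcp_rot: [2.507, 1.893, -0.0]
force: [1.0, 0.8, -0.4]
grip_width: 0.4
grasp_force: 0.0
[array([604., 635.,   0.]), array([655., 282.,   0.])] [array([613., 642.,   0.]), array([615., 268.,   0.])]
```

View pics/c1.png

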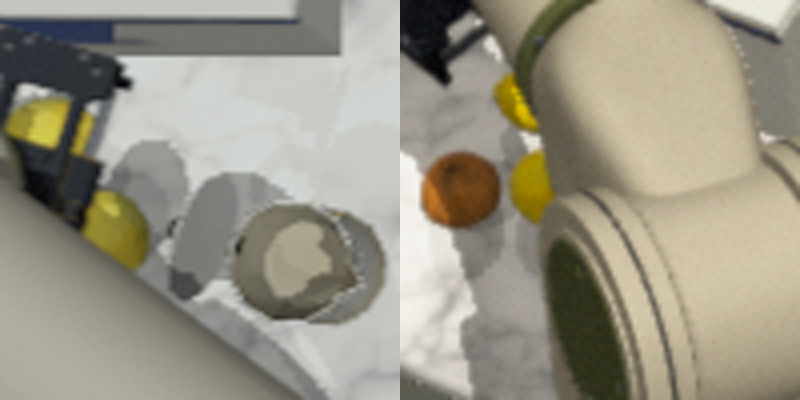

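The lid (crop 205,230) stands upright on the handle side, and the closed gripper is behind it, clear. I'll lower it and push the lid towards the spout.

```bash
python3 -m handwheel '[[[0,0,0.45,0,0,0],[0,0,0.45,0,0,0],[0,0,0.45,0,0,0],[0,0,0.45,0,0,0],[0,0,0.45,0,0,0],[0,0,0.45,0,0,0],[-0.5,0,0,0,0,0],[-0.5,0,0,0,0,0]]]'
python3 -m handwheel '[[[-0.3,0,0,0,0,0],[-0.3,0,0,0,0,0],[-0.3,0,0,0,0,0],[-0.3,0,0,0,0,0],[-0.3,0,0,0,0,0],[-0.3,0,0,0,0,0],[-0.3,0,0,0,0,0],[-0.3,0,0,0,0,0]]]'
python3 -m handwheel '[[[-0.3,0,0,0,0,0],[-0.3,0,0,0,0,0],[-0.3,0,0,0,0,0],[-0.3,0,0,0,0,0],[-0.3,0,0,0,0,0],[-0.3,0,0,0,0,0],[-0.3,0,0,0,0,0],[0,0,0,0,0,0]]]'
python3 - <<'E'
from h import *
t=snapshot("top");s=snapshot("side")
c=lambda i,x,y,w,h,k: cv2.resize(i[y:y+h,x:x+w],None,fx=k,fy=k,interpolation=cv2.INTER_CUBIC)
cv2.imwrite("pics/c2.png",np.hstack([c(t["img"],150,170,100,100,4),c(s["img"],160,130,100,100,4)]))
E
```

```text
t: 7.5
tool_pos: [468.7, 377.5, 241.4]
tcp_rot: [-2.507, -1.893, 0.001]
force: [-0.1, 0.8, 0.6]
grip_width: 0.4
grasp_force: 0.0
t: 8.3
tool_pos: [455.8, 331.5, 241.5]
tcp_rot: [2.507, 1.893, -0.0]
force: [-0.3, 0.4, -0.0]
grip_width: 0.4
grasp_force: 0.0
t: 9.1
tool_pos: [444.5, 290.7, 241.6]
tcp_rot: [2.508, 1.891, -0.0]
force: [0.1, 0.4, 0.1]
grip_width: 0.4
grasp_force: 0.0
```

View pics/c2.png

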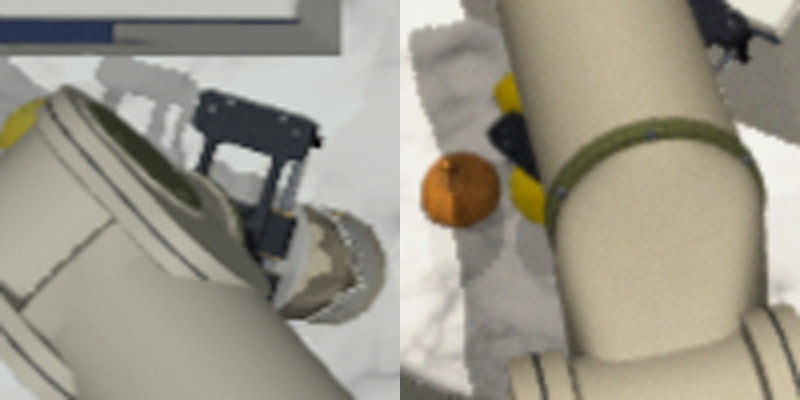

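The lid is tilting over in front of the fingers (crop 290,265), and the pot hasn't shifted. I'll keep pushing, then lift away.

```bash
python3 -m handwheel '[[[-0.4,0,0,0,0,0],[-0.4,0,0,0,0,0],[-0.4,0,0,0,0,0],[-0.4,0,0,0,0,0],[-0.4,0,0,0,0,0],[-0.4,0,0,0,0,0],[0,0,0,0,0,0],[0,0,-1,0,0,0]]]'
python3 -m handwheel '[[[1,0,-1,0,0,0],[1,0,-1,0,0,0],[1,0,-1,0,0,0],[1,0,-1,0,0,0],[1,0,0,0,0,0],[1,0,0,0,0,0],[1,0,0,0,0,0],[1,0,0,0,0,0]]]' 0
python3 - <<'E'
from h import *
t=snapshot("top");s=snapshot("side")
c=lambda i,x,y,w,h,k: cv2.resize(i[y:y+h,x:x+w],None,fx=k,fy=k,interpolation=cv2.INTER_CUBIC)
cv2.imwrite("pics/c3.png",np.hstack([c(t["img"],190,200,66,66,6),c(s["img"],160,130,100,100,4)]))
E
```

```text
t: 10.0
tool_pos: [430.4, 244.4, 259.9]
tcp_rot: [-2.507, -1.892, 0.005]
force: [0.2, -0.5, 0.2]
grip_width: 0.4
grasp_force: 0.0
t: 10.8
tool_pos: [475.4, 400.2, 341.3]
tcp_rot: [-2.507, -1.892, 0.0]
force: [0.2, 1.0, -0.5]
grip_width: 42.6
grasp_force: 0.0Traceback (most recent call last):
  File "<stdin>", line 4, in <module>
    return _nx.concatenate(arrs, 1, dtype=dtype, casting=casting)
           ~~~~~~~~~~~~~~~^^^^^^^^^^^^^^^^^^^^^^^^^^^^^^^^^^^^^^^
ValueError: all the input array dimensions except for the concatenation axis must match exactly, but along dimension 0, the array at index 0 has size 396 and the array at index 1 has size 400
```

Run:
```python
from h import *
t=snapshot("top");s=snapshot("side")
c=lambda i,x,y,w,h,k: cv2.resize(i[y:y+h,x:x+w],None,fx=k,fy=k,interpolation=cv2.INTER_CUBIC)
cv2.imwrite("pics/c3.png",np.hstack([c(t["img"],185,205,80,80,5),c(s["img"],160,130,100,100,4)]))
```

```text
(no output)
```

View pics/c3.png

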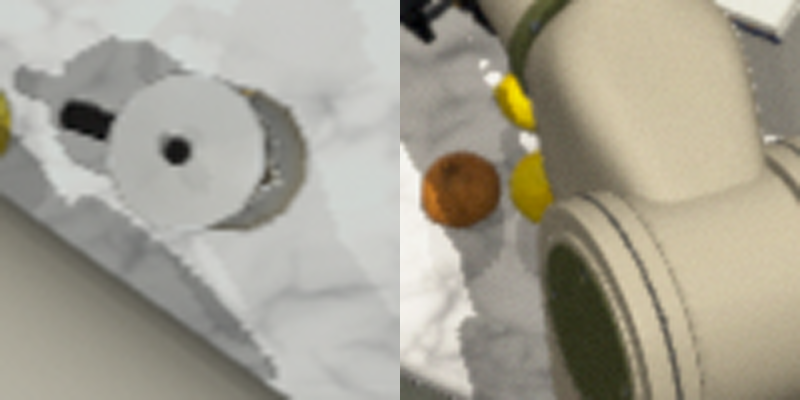

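The lid is shut: knob at crop (177,151), handle from (64,115) to (110,126), still clear of the arm. Next I compute the grasp offset.

Run:
```python
from h import *
t=snapshot("top");T=lambda x,y,z:ray(t,185+x/5,205+y/5,z)[:2]
k=T(177,151,169);l=T(187,152,153);a=T(64,114,138);b=T(112,126,138)
print(np.round([k,l,a,b]),np.degrees(np.arctan2(*(a-b))),np.degrees(np.arctan2(*(a-k))))
R=cv2.Rodrigues(np.array(state()["tcp_rot"]))[0];p=np.array(state()["tool_pos"]);print(R.round(3).tolist(),p)
for g in((k+76*(a-k)/np.linalg.norm(a-k)),(a+b)/2): print(np.round(g),np.round(R.T@(np.r_[g,200]-p)))
```

```text
[[441. 282.]
 [441. 279.]
 [463. 356.]
 [456. 327.]] 13.589221454973385 16.64668700238465
[[0.274, 0.962, -0.0], [0.962, -0.274, -0.0], [-0.0, -0.0, -1.0]] [475.05286329 399.06067944 341.40507926]
[463. 354.] [-46.   0. 141.]
[460. 342.] [-60.   1. 141.]
```

```bash
python3 -m handwheel '[[[-0.31,0,0.7,0,0,0],[-0.31,0,0.7,0,0,0],[-0.31,0,0.7,0,0,0],[-0.31,0,0.7,0,0,0],[-0.31,0,0.7,0,0,0],[-0.31,0,0.7,0,0,0],[-0.31,0,0.7,0,0,0],[-0.31,0,0.7,0,0,0]]]' 0.1
python3 -m handwheel '[[[0,0,0.66,0,0,0],[0,0,0.66,0,0,0],[0,0,0.66,0,0,0],[0,0,0.66,0,0,0],[0,0,0.66,0,0,0],[0,0,0.66,0,0,0],[0,0,0.66,0,0,0],[0,0,0.66,0,0,0]]]'
```

```text
t: 11.85
tool_pos: [461.7, 350.3, 229.4]
tcp_rot: [2.508, 1.891, 0.001]
force: [0.8, -0.3, 0.1]
grip_width: 48.2
grasp_force: 0.0
t: 12.65
tool_pos: [461.5, 351.6, 122.8]
tcp_rot: [2.507, 1.893, -0.0]
force: [-0.3, -0.7, -0.3]
grip_width: 48.1
grasp_force: 0.0
```

```bash
python3 -m handwheel '[[[0,0,0,0,0,0],[0,0,0,0,0,0],[0,0,0,0,0,0],[0,0,0,0,0,0],[0,0,0,0,0,0],[0,0,0,0,0,0],[0,0,0,0,0,0],[0,0,0,0,0,0]]]' -1 60
python3 -m handwheel '[[[0,0,0,0,0,0],[0,0,-0.05,0,0,0],[0,0,-0.1,0,0,0],[0,0,-0.2,0,0,0],[0,0,-0.3,0,0,0],[0,0,-0.3,0,0,0],[0,0,-0.3,0,0,0],[0,0,0,0,0,0]]]'
```

```text
t: 13.45
tool_pos: [461.8, 351.8, 124.4]
tcp_rot: [2.507, 1.893, 0.001]
force: [-0.3, -0.4, 4.3]
grip_width: 16.6
grasp_force: 60.0
t: 14.25
tool_pos: [461.9, 352.0, 150.1]
tcp_rot: [2.507, 1.893, 0.003]
force: [0.8, -0.2, -4.9]
grip_width: 16.8
grasp_force: 60.0
```

Run:
```python
from h import *
s=state();print(s["torque"])
t=snapshot("top");s=snapshot("side")
c=lambda i,x,y,w,h,k: cv2.resize(i[y:y+h,x:x+w],None,fx=k,fy=k,interpolation=cv2.INTER_CUBIC)
cv2.imwrite("pics/c4.png",np.hstack([c(t["img"],185,205,80,80,5),c(s["img"],160,130,100,100,4)]))
```

```text
[ 0.30832598 -0.15833055 -0.02652855]
```

View pics/c4.png

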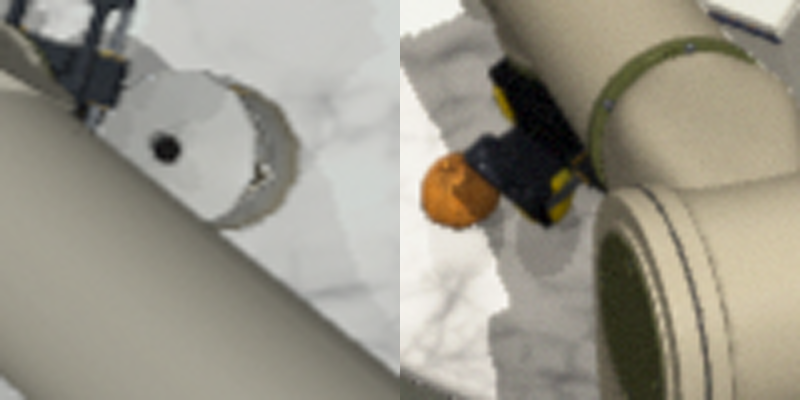

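The pot is hanging freely (about 5 N) and upright: the knob and foot shifts match a pure 26 mm rise. I'll lift more and carry it over.

```bash
python3 -m handwheel '[[[0,0,-0.3,0,0,0],[0,0,-0.5,0,0,0],[0,0,-0.6,0,0,0],[0,0,-0.7,0,0,0],[0,0,-0.7,0,0,0],[0,0,-0.6,0,0,0],[0,0,-0.4,0,0,0],[0,0,-0.2,0,0,0]]]'
python3 -m handwheel '[[[-0.2,0.1,0,0,0,0],[-0.4,0.19,0,0,0,0],[-0.6,0.29,0,0,0,0],[-0.6,0.29,0,0,0,0],[-0.6,0.29,0,0,0,0],[-0.6,0.29,0,0,0,0],[-0.6,0.29,0,0,0,0],[-0.6,0.29,0,0,0,0]]]'
python3 -m handwheel '[[[-0.6,0.29,0,0,0,0],[-0.6,0.29,0,0,0,0],[-0.6,0.29,0,0,0,0],[-0.6,0.29,0,0,0,0],[-0.6,0.29,0,0,0,0],[-0.6,0.29,0,0,0,0],[-0.6,0.29,0,0,0,0],[-0.6,0.29,0,0,0,0]]]'
python3 -m handwheel '[[[-0.6,0.29,0,0,0,0],[-0.6,0.29,0,0,0,0],[-0.6,0.29,0,0,0,0],[-0.6,0.29,0,0,0,0],[-0.6,0.29,0,0,0,0],[-0.6,0.29,0,0,0,0],[-0.4,0.19,0,0,0,0],[-0.2,0.1,0,0,0,0]]]'
python3 -m handwheel '[[[-0.2,0.1,0,0,0,0],[0,0,0,0,0,0],[0,0,0,0,0,0],[0,0,0,0,0,0],[0,0,0,0,0,0],[0,0,0,0,0,0],[0,0,0,0,0,0],[0,0,0,0,0,0]]]'
```

```text
t: 15.15
tool_pos: [461.7, 351.8, 230.0]
tcp_rot: [2.507, 1.893, 0.002]
force: [0.5, 0.1, -7.0]
grip_width: 16.9
grasp_force: 60.0
t: 15.95
tool_pos: [477.8, 258.4, 229.0]
tcp_rot: [2.507, 1.892, 0.0]
force: [0.1, -0.7, -5.7]
grip_width: 17.0
grasp_force: 60.0
t: 16.75
tool_pos: [496.0, 153.6, 228.9]
tcp_rot: [2.507, 1.893, -0.0]
force: [0.2, -0.3, -6.0]
grip_width: 16.5
grasp_force: 60.0
t: 17.55
tool_pos: [512.1, 61.5, 228.9]
tcp_rot: [2.508, 1.891, -0.0]
force: [0.3, 0.4, -6.5]
grip_width: 17.0
grasp_force: 60.0
t: 18.35
tool_pos: [512.7, 58.4, 228.9]
tcp_rot: [2.507, 1.893, -0.0]
force: [0.1, -0.2, -6.0]
grip_width: 17.4
grasp_force: 60.0
```

Run:
```python
from h import *
s=state();print(s["torque"],s["tool_pos"])
t=snapshot("top");s=snapshot("side")
c=lambda i,x,y,w,h,k: cv2.resize(i[y:y+h,x:x+w],None,fx=k,fy=k,interpolation=cv2.INTER_CUBIC)
cv2.imwrite("pics/c5.png",np.hstack([c(t["img"],285,175,100,100,4),c(s["img"],270,140,100,100,4)]))
```

```text
[ 0.34224752 -0.17888803 -0.05809344] [512.71290197  58.36342702 228.92047214]
```

View pics/c5.png

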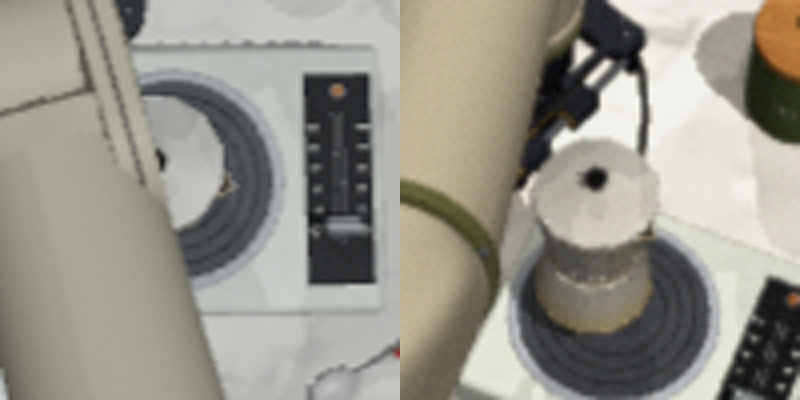

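The pot hangs upright over the plate, a bit left of centre: knob in the side crop at (596,176), foot bottom edge at (590,330).

Run:
```python
from h import *
s=snapshot("side");k=ray(s,270+196/4,140+176/4,274.5);print(k,state()["tool_pos"])
th=np.linspace(0,6.28,60)
pc=k[:2] 
for z in(105.5,):
    c=np.c_[pc[0]+48*np.cos(th),pc[1]+48*np.sin(th),0*th+z];q=(proj(s,c)-[270,140])*4+[400,0];print(q.min(0),q.max(0),q[q[:,1].argmax()])
R=cv2.Rodrigues(np.array(state()["tcp_rot"]))[0]
print(R.T@np.r_[494-k[0],-28-k[1],0])
```

```text
[489.37912048 -11.62112175 274.5       ] [512.7343207   58.31407127 228.95000719]
[533.20337388 231.18340485] [654.38061106 339.21137331] [597.12148458 339.21137331]
[-1.44859287e+01  8.93185573e+00  1.65542566e-03]
```

```bash
python3 -m handwheel '[[[-0.15,0.07,0,0,0,0],[-0.25,0.12,0,0,0,0],[-0.2,0.09,0.1,0,0,0],[-0.1,0.05,0.2,0,0,0],[0,0,0.3,0,0,0],[0,0,0.3,0,0,0],[0,0,0.3,0,0,0],[0,0,0.2,0,0,0]]]'
python3 -m handwheel '[[[0,0,0.1,0,0,0],[0,0,0.1,0,0,0],[0,0,0.05,0,0,0],[0,0,0.05,0,0,0],[0,0,0,0,0,0],[0,0,0,0,0,0],[0,0,0,0,0,0],[0,0,0,0,0,0]]]'
```

```text
t: 19.3
tool_pos: [515.0, 43.2, 200.1]
tcp_rot: [-2.507, -1.893, 0.001]
force: [0.3, 0.2, -5.5]
grip_width: 16.7
grasp_force: 60.0
t: 20.1
tool_pos: [515.3, 43.1, 195.0]
tcp_rot: [2.507, 1.893, 0.0]
force: [0.4, 0.1, -6.7]
grip_width: 16.8
grasp_force: 60.0
```

```bash
python3 -m handwheel '[[[0,0,0.05,0,0,0],[0,0,0.05,0,0,0],[0,0,0.05,0,0,0],[0,0,0,0,0,0],[0,0,0,0,0,0],[0,0,0,0,0,0],[0,0,0,0,0,0],[0,0,0,0,0,0]]]'
```

```text
t: 20.9
tool_pos: [515.5, 43.4, 192.4]
tcp_rot: [2.507, 1.893, 0.001]
force: [-1.7, 3.8, 4.5]
grip_width: 16.8
grasp_force: 60.0
```

```bash
python3 -m handwheel '[[[0,0,-0.02,0,0,0],[0,0,0,0,0,0],[0,0,0,0,0,0],[0,0,0,0,0,0],[0,0,0,0,0,0],[0,0,0,0,0,0],[0,0,0,0,0,0],[0,0,0,0,0,0]]]' 0.1
python3 -m handwheel '[[[0,0,-0.3,0,0,0],[0,0,-0.5,0,0,0],[0,0,-0.8,0,0,0],[0,0,-1,0,0,0],[0,0,-1,0,0,0],[0,0,-1,0,0,0],[0,0,-1,0,0,0],[0,0,-0.5,0,0,0]]]'
python3 -m handwheel '[[[1,0,0,0,0,0],[1,0,0,0,0,0],[1,0,0,0,0,0],[1,0,0,0,0,0],[1,0,0,0,0,0],[1,0,0,0,0,0],[1,0,0,0,0,0],[1,0,0,0,0,0]]]'
python3 - <<'E'
from h import *
s=state();print(s["torque"],s["tool_pos"])
t=snapshot("top");s=snapshot("side")
c=lambda i,x,y,w,h,k: cv2.resize(i[y:y+h,x:x+w],None,fx=k,fy=k,interpolation=cv2.INTER_CUBIC)
cv2.imwrite("pics/c6.png",np.hstack([c(t["img"],290,170,100,100,4),c(s["img"],280,150,100,100,4)]))
E
```

```text
t: 21.7
tool_pos: [515.2, 43.0, 192.3]
tcp_rot: [2.507, 1.893, -0.0]
force: [0.4, -0.3, -0.8]
grip_width: 48.0
grasp_force: 0.0
t: 22.5
tool_pos: [515.7, 43.4, 316.9]
tcp_rot: [2.506, 1.892, 0.004]
force: [-1.5, 0.1, 0.4]
grip_width: 48.0
grasp_force: 0.0
t: 23.3
tool_pos: [556.2, 198.0, 313.4]
tcp_rot: [-2.504, -1.893, 0.01]
force: [-18.0, -2.1, 0.0]
grip_width: 48.0
grasp_force: 0.0
[-0.21594023  2.17971015 -0.98557379] [556.17270759 198.04749168 313.44150563]
```

View pics/c6.png

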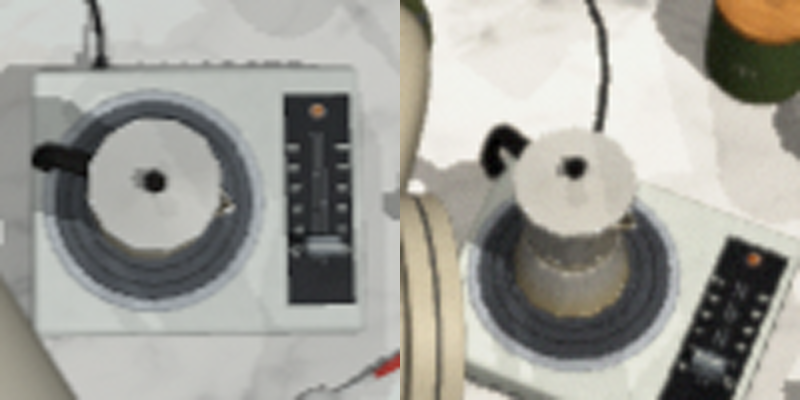

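The pot stands on the plate, released: knob at top crop (154,180), side crop (575,168). The gripper is now pressing on the white box at 18 N, so I'll back off along world -x at once.

```bash
python3 -m handwheel '[[[-0.8,-0.8,0,0,0,0],[-0.8,-0.8,0,0,0,0],[-0.8,-0.8,0,0,0,0],[-0.8,-0.8,0,0,0,0],[0,0,0,0,0,0],[0,0,0,0,0,0],[0,0,0,0,0,0],[0,0,0,0,0,0]]]' -1 20
python3 - <<'E'
from h import *
t=snapshot("top");s=snapshot("side")
print('knob',ray(t,290+154/4,170+180/4,237),ray(s,280+175/4,150+168/4,237))
th=np.linspace(0,6.28,90)
for d,o,ox in((t,(290,170),0),(s,(280,150),400)):
  for cx,cy,r,z in((494,-28,48,68),(494,-28,77.5,68)):
    q=(proj(d,np.c_[cx+r*np.cos(th),cy+r*np.sin(th),0*th+z])-o)*4+[ox,0];print(r,q.min(0).round(),q.max(0).round())
T=lambda x,y,z:ray(t,290+x/4,170+y/4,z)[:2].round(1)
print('cap',T(323,241,82),'marks',[T(293,y,60) for y in(147,168,188,209,230)])
E
```

```text
t: 24.2
tool_pos: [480.4, 153.4, 314.2]
tcp_rot: [-2.506, -1.893, -0.0]
force: [0.6, 0.4, -0.9]
grip_width: 0.9
grasp_force: 0.0
knob [494.79921575 -24.50853549 237.        ] [490.87187557 -26.47603946 237.        ]
48 [ 91. 137.] [214. 260.]
77.5 [ 53. 100.] [252. 299.]
48 [515. 216.] [633. 322.]
77.5 [479. 184.] [670. 356.]
cap [ 461.2 -158.4] marks [array([ 535.7, -138.4]), array([ 519.2, -138.3]), array([ 503.5, -138.2]), array([ 487. , -138.1]), array([ 470.6, -138. ])]
```

Pot is central to within about 3 mm. Now I turn square to the hotplate and go over the fader.

```bash
python3 -m handwheel '[[[0,0,0,0,0,-0.94],[0,0,0,0,0,-0.94],[-0.9,-0.14,0,0,0,0],[-0.9,-0.2,0,0,0,0],[-0.9,-0.2,0,0,0,0],[-0.9,-0.2,0,0,0,0],[-0.9,-0.2,0,0,0,0],[-0.9,-0.2,0,0,0,0]]]' 0
python3 -m handwheel '[[[-1,0,0,0,0,0],[-1,0,0,0,0,0],[-1,0,0,0,0,0],[-1,0,0,0,0,0],[-1,0,0,0,0,0],[-1,0,0,0,0,0],[-1,0,0,0,0,0],[-1,0,0,0,0,0]]]'
python3 -m handwheel '[[[-0.75,0,0,0,0,0],[-0.75,0,0,0,0,0],[-0.65,0,0,0,0,0],[0,0,1,0,0,0],[0,0,1,0,0,0],[0,0,1,0,0,0],[0,0,1,0,0,0],[0,0,1,0,0,0]]]'
```

```text
t: 25.1
tool_pos: [457.6, 44.3, 314.3]
tcp_rot: [-2.216, -2.227, -0.0]
force: [0.1, -0.5, -0.4]
grip_width: 42.8
grasp_force: 0.0
t: 25.9
tool_pos: [458.6, -115.9, 314.2]
tcp_rot: [-2.216, -2.227, 0.0]
force: [0.1, -0.7, 0.2]
grip_width: 43.7
grasp_force: 0.0
t: 26.7
tool_pos: [458.7, -158.2, 213.6]
tcp_rot: [2.216, 2.227, 0.0]
force: [-0.2, 0.2, 0.9]
grip_width: 43.6
grasp_force: 0.0
```

```bash
python3 -m handwheel '[[[0,0,1,0,0,0],[0,0,1,0,0,0],[0,0,1,0,0,0],[0,0,1,0,0,0],[0,0,0.9,0,0,0],[0,0,0.6,0,0,0],[0,0,0.4,0,0,0],[0,0,0.2,0,0,0]]]'
python3 -m handwheel '[[[0,0,0,0,0,0],[0,0,0,0,0,0],[0,0,0,0,0,0],[0,0,0,0,0,0],[0,0,0,0,0,0],[0,0,0,0,0,0],[0,0,0,0,0,0],[0,0,0,0,0,0]]]' -1 20
```

```text
t: 27.5
tool_pos: [458.6, -158.1, 92.0]
tcp_rot: [-2.216, -2.226, 0.0]
force: [-0.1, -0.1, -1.3]
grip_width: 43.3
grasp_force: 0.0
t: 28.3
tool_pos: [459.0, -158.3, 92.7]
tcp_rot: [2.216, 2.226, 0.0]
force: [-0.8, -0.7, 4.9]
grip_width: 13.8
grasp_force: 20.0
```

```bash
for i in 1; do python3 -m handwheel '[[[0,-0.05,0,0,0,0],[0,-0.05,0,0,0,0],[0,-0.05,0,0,0,0],[0,0,0,0,0,0],[0,0,0,0,0,0],[0,0,0,0,0,0],[0,0,0,0,0,0],[0,0,0,0,0,0]]]'; done
python3 - <<'E'
from h import *
print(np.mean([snapshot("side") and np.r_[state()["tool_pos"],state()["force"]] for _ in range(5)],0))
E
```

```text
t: 29.1
tool_pos: [457.6, -158.3, 92.8]
tcp_rot: [2.213, 2.224, 0.005]
force: [10.8, -1.4, -4.8]
grip_width: 13.5
grasp_force: 20.0
[ 457.60061013 -158.28630446   92.79196363   10.96502623   -2.02804492
   -4.33310639]
```

```bash
python3 -m handwheel '[[[0,0.2,0,0,0,0],[0,0.4,0,0,0,0],[0,0.5,0,0,0,0],[0,0.5,0,0,0,0],[0,0.5,0,0,0,0],[0,0.3,0,0,0,0],[0,0.1,0,0,0,0],[0,0,0,0,0,0]]]'
python3 -m handwheel '[[[0,0,0,0,0,0],[0,0,0,0,0,0],[0,0,0,0,0,0],[0,0,0,0,0,0],[0,0,0,0,0,0],[0,0,0,0,0,0],[0,0,0,0,0,0],[0,0,0,0,0,0]]]'
python3 - <<'E'
from h import *
print(np.mean([snapshot("side") and np.r_[state()["tool_pos"],state()["force"]] for _ in range(5)],0))
E
```

```text
t: 30.15
tool_pos: [506.1, -157.4, 92.7]
tcp_rot: [-2.216, -2.227, -0.001]
force: [2.0, 1.6, 6.8]
grip_width: 14.0
grasp_force: 20.0
t: 30.95
tool_pos: [506.0, -157.4, 92.7]
tcp_rot: [2.216, 2.227, 0.001]
force: [1.2, 2.0, 5.3]
grip_width: 13.8
grasp_force: 20.0
[ 506.03943631 -157.38455781   92.72936232    1.63618522    1.2419394
    6.06589265]
```

Release, rise, and look.

```bash
python3 -m handwheel '[[[0,0,0,0,0,0],[0,0,0,0,0,0],[0,0,0,0,0,0],[0,0,0,0,0,0],[0,0,0,0,0,0],[0,0,-0.4,0,0,0],[0,0,-0.8,0,0,0],[0,0,-1,0,0,0]]]' 0
python3 -m handwheel '[[[0,0,-1,0,0,0],[0,0,-1,0,0,0],[0,0,-1,0,0,0],[0,0,-1,0,0,0],[0,0,-1,0,0,0],[0,0,-1,0,0,0],[-1,-1,-1,0,0,0],[-1,-1,-1,0,0,0]]]'
python3 -m handwheel '[[[-1,-1,0,0,0,0],[-1,-1,0,0,0,0],[-1,-1,0,0,0,0],[-1,0,0,0,0,0],[-1,0,0,0,0,0],[-1,0,0,0,0,0],[-1,0,0,0,0,0],[-1,0,0,0,0,0]]]'
python3 - <<'E'
from h import *
t=snapshot("top");s=snapshot("side")
c=lambda i,x,y,w,h,k: cv2.resize(i[y:y+h,x:x+w],None,fx=k,fy=k,interpolation=cv2.INTER_CUBIC)
cv2.imwrite("pics/c7.png",np.hstack([c(t["img"],350,185,40,60,10),c(s["img"],290,170,100,150,4)]))
E
```

```text
t: 32.0
tool_pos: [505.2, -157.8, 136.8]
tcp_rot: [-2.216, -2.226, 0.001]
force: [1.1, -0.4, 0.7]
grip_width: 43.5
grasp_force: 0.0
t: 32.8
tool_pos: [465.4, -197.8, 297.7]
tcp_rot: [2.214, 2.229, 0.001]
force: [-0.4, -0.7, -0.6]
grip_width: 43.6
grasp_force: 0.0
t: 33.6
tool_pos: [407.0, -359.8, 296.0]
tcp_rot: [-2.215, -2.227, -0.0]
force: [-0.1, 1.0, -0.4]
grip_width: 43.4
grasp_force: 0.0
```

View pics/c7.png

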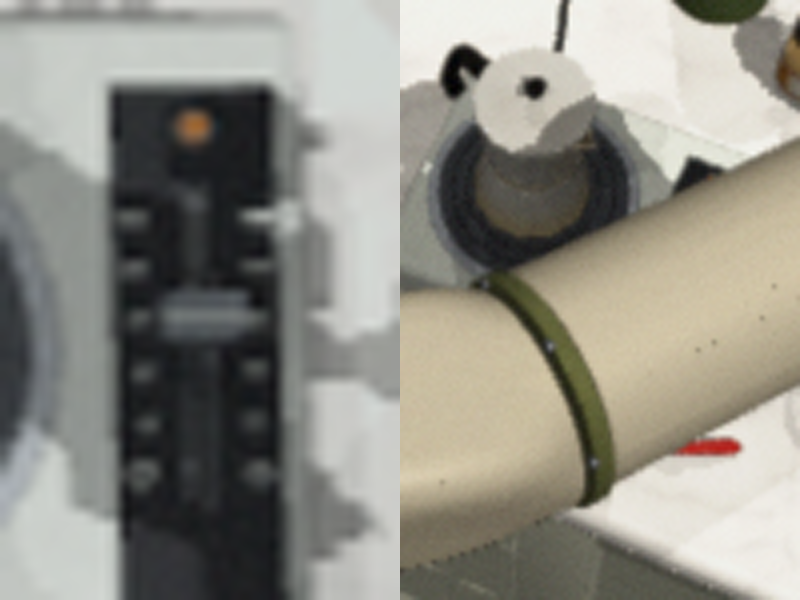

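The fader's pointer (crop 205,317) lies on the third mark (row 318). The pot stands shut on the plate, and the arm is clear of everything.

```bash
python3 -c "
from cell import *
print(finish_job())"
```

```text
the job is handed in; nothing more can be done
None
```

The job is handed in, after about 34 s of robot time: the moka pot's lid is shut, the pot stands released within about 3 mm of the plate's centre, and the power control is on the third mark; the gripper briefly touched the white box at 18 N (limit 40 N), and I aimed nothing at the mug, teaspoon or jar but did not measure them afterwards.

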